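# Sort used anaesthetic-gas charcoal canisters by their weight

### The arm

A 7-joint arm with a two-finger parallel gripper is mounted at the origin on the work surface. World frame = base frame: x ahead of the robot, y to its left, z up, the work surface at z = 0. Lengths are in m, angles in rad, forces in N, time in s.
With the tool pointing down it reaches from about 0.425 to 0.925 m from the base axis. Payload 6.8 kg.
Tool frame: the origin (TCP) lies midway between the tips of the shut fingers; the grasp point (between the pads) lies r.tcp_to_grasp behind it (r.tcp_to_grasp is the distance from the TCP to the grasp point, in m); x points along the fingers, y is the direction in which the jaws open and shut, and the axes are right-handed (so a half turn about x gives the same grasp; the last joint's range is limited). The gripper opens to 85 mm and grips with 20 to 120 N. Pads are 22 mm wide; open, the fingers measure 114 mm over their backs; the gripper's body (76 mm by 85 mm) begins 54 mm behind the grasp point. The pads swing forward as they close: fully open they stand 13 mm farther back than shut.
Start: joints at [1.242, 0.477, 0.022, 1.555, -0.011, 1.109, -0.083], TCP at [0.148, -0.659, 0.231] pointing down, gripper open.
Joint ranges: [-2.96, 2.96], [-0.34, 2.1], [-1.41, 1.46], [0.24, 2.44], [-1.37, 4.51], [0.17, 1.92], [-2.96, 2.96]. Speed limits (rad/s): [2.39, 2.39, 3.14, 3.14, 3.14, 3.14, 3.14].

### API

Orientations are given as a rotation vector (axis times angle).
In Python, from bench import r, grab_frame, search_frame, cut_out, pinpoint gives the robot as it stands. The module is installed in compiled form; this text tells all that it offers.
- The arm moves only by the tool apply_moves, never from a script. Its argument "commands" is a list of rows, each a list of 7 numbers: the finger opening in mm, from 0 to 85.4, then the shift along the tool's x, y, z in mm, then the turn, a rotation vector about the tool's x, y, z in rad. A call has 1 to 20 rows; each row is the pose to reach, as a shift and turn from the pose commanded when the call began, along the tool's axes at that moment; what a row does not reach only later rows make up. A row lasts 1/10 s, in which the tool goes at most 50 mm and 8.59 degrees, less where a joint would pass 70% of its speed; a pose out of reach is approached as far as the arm can. A call with a gripper value outside its range is refused whole. The fingers move at their own pace and stop on an object; "force" is the grip in N (left out, the last holds). Time passes only in rows, so rows that repeat a pose let the fingers close. It gives the time, the measured TCP pose, the force and the opening at its end, in the units of the state.
- r.get_obs(): the state, without advancing time (a new reading comes with each control period).
- grab_frame(name): name is "scene" or "top" or "wrist"; returns a dict with "pixels" (420x560x3 uint8, red, green, blue), "mtx" (3x3 intrinsics, pixels), "position" and "rotation" of the camera in the world; the wrist camera has in their place "T_tool_cam" (4x4, takes a point from camera to tool coordinates, whose origin is the TCP and whose axes are the tool frame's). Camera axes: x right, y down, z forward; pixel columns grow to the right and rows downward; lengths in m; the calibration is good to about 2 mm. A picture is of the moment at which its call begins: read the wrist's pose just before it. There is no depth.
- r.hand_in(): hands the job in, once; it reports no verdict.
Trained networks look in the newest picture that a camera, given by its name, has taken for a name from the list of things; names that differ only in an ending like _2 or _b are one class to them, and where a whole thing is asked for, a point or a joint stands for the part that bears it (a point fixed in the world has none). Each returns a list of dicts, best first, with "confidence" (0 to 1); they miss things now and then, are a little off and sometimes report something else, mostly with a low value. They report only what shows in the picture. A call takes as long as a camera call.
- search_frame(label, camera): "point" ([column, row] as shares, 0 to 1, of the picture: columns of its width, rows of its height, amid what is visible of it).
- cut_out(label, camera): "pixels" (420x560 bool, what is visible of it) and "point" ([column, row] as shares, 0 to 1, of the picture: columns of its width, rows of its height, amid what is visible of it).
- pinpoint(label, camera): "point" ([column, row] as shares, 0 to 1, of the picture: columns of its width, rows of its height: a listed point, or the origin of a listed thing).
The state is a dict: "clock": time; "joints": joint angles; "qvel": joint speeds; "tau": joint torques, N m; "tcp_pos": TCP position; "orientation": TCP orientation; "contact_force": force on the tool from outside, world axes, zero at the start; "moment": the same for the moment, N m; "grip_width": finger opening in m.
Only numpy, scipy, OpenCV 4.12 (cv2) and the standard library are available. Lean on these libraries where they do the work, as an engineer would, in place of code of your own. Each camera call takes 0.05 s, during which the arm holds its last target.

### The job

The charcoal canisters that catch the waste anaesthetic gas grow heavier as they fill up, and a canister of 440 g or more is spent. Lift each of the three canisters in the steel tray just clear and feel its weight: put every spent one upright on the floor of a cell of the red-taped waste carton, and push every one that is still lighter than that gently and fully home in a seat of the clip holder. Carry them low (underside no higher than 200 mm above the table) and upright, never press one on the floor of its place with more than 30 N, and leave the other things where they are.

Things in the scene. Friction and masses are not known exactly. Their poses are not given: they have to be found in the camera images.
- canister_a: one of three look-alike sealed canisters in the tray: white drum 62 mm in diameter, foot rim and blue lid 68 mm, lid top at 105 mm; pinch it by the white hose port on the lid's centre, 22 mm in diameter, 34 mm tall. Origin: centre of the underside; z up. Weighs 280 to 600 g, which has nothing to do with its name or place and cannot be seen.
- canister_b: one of three look-alike sealed canisters in the tray: white drum 62 mm in diameter, foot rim and blue lid 68 mm, lid top at 105 mm; pinch it by the white hose port on the lid's centre, 22 mm in diameter, 34 mm tall. Origin: centre of the underside; z up. Weighs 280 to 600 g, which has nothing to do with its name or place and cannot be seen.
- canister_c: one of three look-alike sealed canisters in the tray: white drum 62 mm in diameter, foot rim and blue lid 68 mm, lid top at 105 mm; pinch it by the white hose port on the lid's centre, 22 mm in diameter, 34 mm tall. Origin: centre of the underside; z up. Weighs 280 to 600 g, which has nothing to do with its name or place and cannot be seen.
- tray: fixed steel instrument tray, 260 x 340 mm, floor 4 mm thick, rim 18 mm high; origin: centre of its underside. The three canisters stand on its floor about 105 mm apart.
- holder: fixed aluminium clip holder, 274 x 130 mm: three seats in a row along its x, 85 mm apart, partitions 50 mm high. In each seat two sprung rollers in orange forks face each other along y; pressed down with about 5 to 15 N, a canister's foot rim spreads them (underside 16 to 8 mm above the seat floor), snaps past and drops home. Origin: centre of the underside; z up.
- seat_mat: black rubber floor of the three seats, fixed in the holder, top 12 mm above the table; a canister that is home stands on it. Origin: on the holder's z axis, 10 mm above the table.
- seat_1 (a point): centre of the floor of seat 1 of the holder, 12 mm above the table: where the centre of a canister's underside is when it is fully home. Partitions leave about 5 mm free on either side along x.
- seat_2 (a point): centre of the floor of seat 2 of the holder, 12 mm above the table: where the centre of a canister's underside is when it is fully home. Partitions leave about 5 mm free on either side along x.
- seat_3 (a point): centre of the floor of seat 3 of the holder, 12 mm above the table: where the centre of a canister's underside is when it is fully home. Partitions leave about 5 mm free on either side along x.
- carton: fixed open waste carton with red tape round it, 266 x 94 mm, walls 66 mm high and 4 mm thick, with three cells in a row along its x axis, 86 mm apart, each about 84 x 86 mm, floor 5 mm above the table. Origin: centre of its underside; z up.
- cell_1 (a point): centre of the floor of cell 1 of the carton, 5 mm above the table: where the centre of a canister's underside belongs when it stands there.
- cell_2 (a point): centre of the floor of cell 2 of the carton, 5 mm above the table: where the centre of a canister's underside belongs when it stands there.
- cell_3 (a point): centre of the floor of cell 3 of the carton, 5 mm above the table: where the centre of a canister's underside belongs when it stands there.
- iodine_spray: bystander, to be left alone: amber spray bottle, 44 mm in diameter, 145 mm tall. Origin: centre of the underside.
- alcohol_spray: bystander, to be left alone: clear spray bottle, 48 mm in diameter, 150 mm tall. Origin: centre of the underside.
- wipes: bystander, to be left alone: green pack of wipes, 70 x 140 x 35 mm. Origin: centre of the underside.
- gauze_box: bystander, to be left alone: white box, 75 x 75 x 80 mm. Origin: centre of the underside.
- tape_roll: bystander, to be left alone: roll of tape lying flat, 60 mm in diameter, 25 mm high. Origin: centre of the underside.
- scissors: bystander, to be left alone: steel scissors lying flat, about 140 mm long. Origin: centre of the underside.
- clamp: bystander, to be left alone: steel artery clamp lying flat in the tray, about 130 mm long. Origin: centre of the underside.
- steel_bowl: bystander, to be left alone: steel bowl, 100 mm in diameter, 38 mm high. Origin: centre of the underside.

How it is judged:
By the outcome, as a careful person would: the job done as asked, in the order asked, and still so for the second after the job is handed in, with the robot touching nothing.
It also fails if it takes over 72 s, if anything falls off the work surface, if the arm or the gripper's body presses on something with over 40 N, if the wrist force passes 120 N, or if a joint passes its speed limit or range.

## Working session

There is one attempt and no reset: what is moved stays moved. The work goes in short steps, Python scripts to look and compute and a tool call to move; the robot and the scene stay as the last step left them, time stands still between calls to the robot, and variables do not carry over. Pictures are saved under pics/ and viewed, and the job is handed in when it is done.

Besides the shell and the picture viewer there is one more tool, called after "Emit:" as a command line: name --pt "numbers of a row" for each row, then --argument value for the rest. apply_moves: Moves the arm, as the interface text tells. Its arguments: {"type":"object","properties":{"commands":{"type":"array"},"force":{"type":"number"}},"required":["commands"]}

```bash
mkdir -p pics
cat > h.py <<'E'
import numpy as np, cv2
from bench import r, grab_frame, search_frame, cut_out, pinpoint
from scipy.spatial.transform import Rotation as R
def save(f,n): cv2.imwrite('pics/'+n, cv2.cvtColor(f['pixels'],cv2.COLOR_RGB2BGR))
def ray(f,p,z,pix=False):
    u=np.array(p,float)
    if not pix: u=u*[560,420]
    if 'T_tool_cam' in f:
        o=f['obs']; T=np.eye(4);T[:3,:3]=R.from_rotvec(o['orientation']).as_matrix();T[:3,3]=o['tcp_pos']
        M=T@f['T_tool_cam'];Rm=M[:3,:3];c=M[:3,3]
    else: Rm=np.array(f['rotation']);c=np.array(f['position'])
    if Rm.shape!=(3,3): Rm=R.from_rotvec(Rm).as_matrix()
    d=Rm@np.linalg.inv(f['mtx'])@np.array([u[0],u[1],1])
    return c+d*(z-c[2])/d[2]
def proj(f,P):
    Rm=np.array(f['rotation']);c=np.array(f['position'])
    q=f['mtx']@(Rm.T@(np.array(P)-c)); return q[:2]/q[2]
E
python3 - <<'E'
from h import *
o=r.get_obs();print(o, r.tcp_to_grasp)
for n in['scene','top']:
    f=grab_frame(n);save(f,n+'0.png');print(n,np.array(f['position']),np.array(f['rotation']),f['mtx'])
    for l,z in [('canister_a',0.004),('tray',0),('holder',0),('seat_1',.012),('seat_2',.012),('seat_3',.012),('carton',0),('cell_1',.005),('cell_2',.005),('cell_3',.005)]:
        for d in pinpoint(l,n)[:4]: print(l,round(d['confidence'],2),np.round(np.array(d['point'])*[560,420]),np.round(ray(f,d['point'],z),4))
print(r.get_obs()['clock'])
E
```

```text
{'clock': 0.0, 'joints': array([ 1.2419436 ,  0.47779071,  0.02232108,  1.55644995, -0.01148734,
        1.10928568, -0.08309696]), 'qvel': array([-0.00100512,  0.00095177, -0.00013511,  0.00147841, -0.00081184,
        0.00167947, -0.00241274]), 'tau': array([-4.44711859e-04, -5.96451616e+01,  1.60801705e+00, -2.81201273e+01,
        1.25482617e-02,  9.33805393e-03, -2.26348459e-05]), 'tcp_pos': array([ 0.1476658 , -0.65804822,  0.23033229]), 'orientation': array([ 2.1051277 ,  0.23527328, -2.10583563]), 'contact_force': array([-0.14306893,  0.24750981, -0.81421172]), 'moment': array([-0.01120843,  0.00152824,  0.02235087]), 'grip_width': 0.08502750721369647} 0.0187
scene [ 1.14235814 -0.63973912  0.69930239] [-2.11941315 -0.79282598  0.40074765] [[486.00830833   0.         282.11356258]
 [  0.         486.00830833 211.60655322]
 [  0.           0.           1.        ]]
canister_a 0.96 [300. 209.] [0.5735 0.0596 0.004 ]
canister_a 0.77 [237. 242.] [ 0.5451 -0.1172  0.004 ]
canister_a 0.65 [248. 215.] [ 0.4952 -0.033   0.004 ]
tray 0.65 [311. 141.] [0.3876 0.3326 0.    ]
tray 0.57 [
[... 1884 characters left out ...]
2 0.012 ]
seat_2 0.84 [160. 276.] [0.3906 0.3216 0.012 ]
seat_3 0.87 [165. 242.] [0.4777 0.3132 0.012 ]
seat_3 0.84 [160. 276.] [0.3906 0.3216 0.012 ]
carton 0.6 [416. 231.] [ 0.5066 -0.3366  0.    ]
carton 0.37 [254. 213.] [0.5552 0.0837 0.    ]
cell_1 0.83 [416. 202.] [ 0.5829 -0.3383  0.005 ]
cell_1 0.81 [421. 272.] [ 0.4031 -0.3453  0.005 ]
cell_1 0.58 [419. 233.] [ 0.5015 -0.3428  0.005 ]
cell_2 0.83 [416. 202.] [ 0.5829 -0.3383  0.005 ]
cell_2 0.81 [421. 272.] [ 0.4031 -0.3453  0.005 ]
cell_2 0.58 [419. 233.] [ 0.5015 -0.3428  0.005 ]
cell_3 0.83 [416. 202.] [ 0.5829 -0.3383  0.005 ]
cell_3 0.81 [421. 272.] [ 0.4031 -0.3453  0.005 ]
cell_3 0.58 [419. 233.] [ 0.5015 -0.3428  0.005 ]
1.1
```

View pics.

View pics/scene0.png

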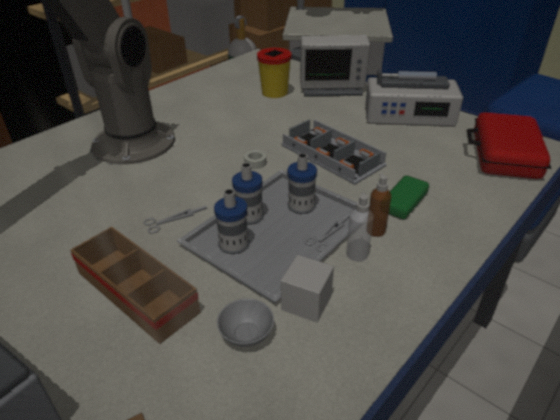

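View pics/top0.png

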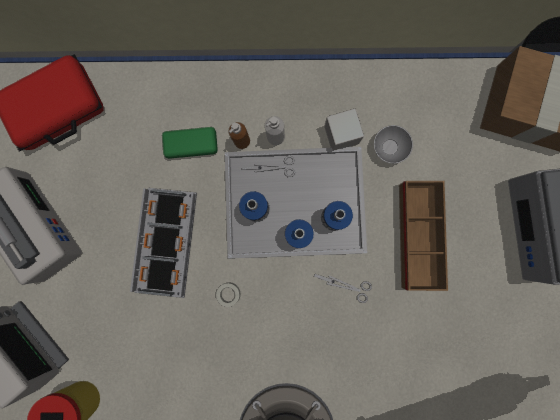

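Run:
```python
from h import *
import pickle
F={}
for n in['scene','top']: F[n]=grab_frame(n)
pickle.dump(F,open('F.pkl','wb'))
t=F['top']
im=cv2.cvtColor(t['pixels'],cv2.COLOR_RGB2BGR)
a=cv2.resize(im[180:305,125:205],None,fx=4.5,fy=4.5,interpolation=cv2.INTER_CUBIC)
b=cv2.resize(im[175:300,385:465],None,fx=4.5,fy=4.5,interpolation=cv2.INTER_CUBIC)
cv2.imwrite('pics/crop1.png',np.hstack([a,b]))
hsv=cv2.cvtColor(im,cv2.COLOR_BGR2HSV)
m=cv2.inRange(hsv,(100,120,40),(125,255,255))
m[:150]=0;m[280:]=0;m[:,:220]=0;m[:,370:]=0
n,l,s,c=cv2.connectedComponentsWithStats(m)
for i in range(1,n):
    if s[i,4]>150:
        ct=max(cv2.findContours((l==i).astype(np.uint8),0,2)[0],key=cv2.contourArea)
        print(s[i],c[i],cv2.minEnclosingCircle(ct))
print(proj(t,[.55,-.03,.109]))
o=r.get_obs();M=R.from_rotvec(o['orientation']).as_matrix();print(np.round(M,3),o['clock'])
```

```text
[239 192  29  28 512] [253.39648438 205.71875   ] ((253.02272033691406, 205.68182373046875), 14.039400100708008)
[324 202  28  28 515] [337.33980583 215.27378641] ((337.6666564941406, 215.0), 14.240116119384766)
[285 220  28  28 521] [298.6084453  233.45489443] ((298.77789306640625, 233.40432739257812), 14.0203857421875)Traceback (most recent call last):
  File "<stdin>", line 19, in <module>
  File "h.py", line 17, in proj
    q=f['mtx']@(Rm.T@(np.array(P)-c)); return q[:2]/q[2]
      ~~~~~~~~^^~~~~~~~~~~~~~~~~~~~~~
ValueError: matmul: Input operand 1 does not have enough dimensions (has 0, gufunc core with signature (n?,k),(k,m?)->(n?,m?) requires 1)
```

View pics/crop1.png

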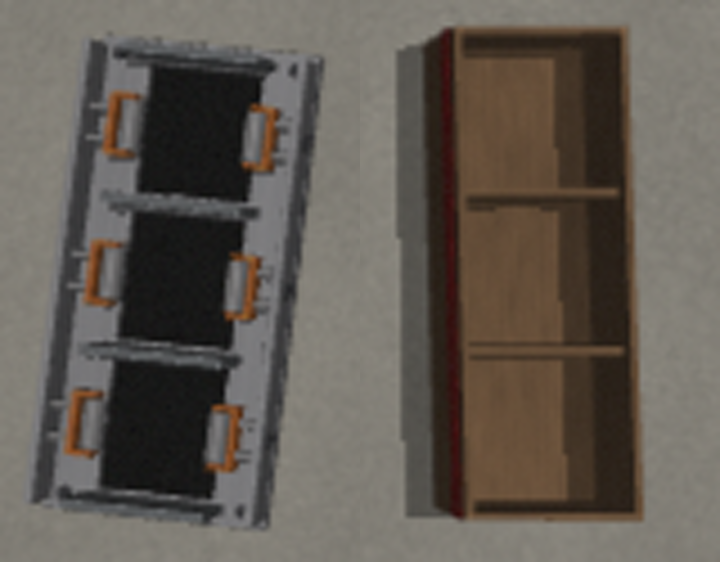

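```bash
cat >> h.py <<'E'
def proj(f,P):
    Rm=R.from_rotvec(f['rotation']).as_matrix() if np.shape(f['rotation'])==(3,) else np.array(f['rotation'])
    q=f['mtx']@(Rm.T@(np.array(P)-np.array(f['position']))); return q[:2]/q[2]
E
python3 - <<'E'
from h import *
import pickle
F=pickle.load(open('F.pkl','rb'))
t=F['top']
o=r.get_obs();M=R.from_rotvec(o['orientation']).as_matrix();print(np.round(M,3),o['clock'])
for p in [(253.4,205.7),(337.6,215.1),(298.7,233.4)]: print('can',np.round(ray(t,p,.109,1),4))
s=F['scene']
# blue lids in both; scene
for n,f in F.items():
    im=cv2.cvtColor(f['pixels'],cv2.COLOR_RGB2BGR);hsv=cv2.cvtColor(im,cv2.COLOR_BGR2HSV)
    m=cv2.inRange(hsv,(3,120,60),(18,255,255))
    if n=='top': m[:,:130]=0;m[:,200:]=0;m[:185]=0;m[300:]=0
    else: m[:120]=0;m[185:]=0;m[:,:270]=0;m[:,390:]=0
    k,l,st,c=cv2.connectedComponentsWithStats(m)
    C=[c[i] for i in range(1,k) if st[i,4]>4]; print(n,np.round(C,1))
    if n=='top':
        for z in (.02,.03,.04): print(z,[np.round(ray(f,p,z,1)[:2],3).tolist() for p in C])
k=[ray(t,p,.066,1) for p in [(407.2,181.2),(444.6,181.2),(447.7,290.1),(407.7,290.1)]]
print(np.round(k,4),np.mean(k,0), np.linalg.norm(k[0]-k[3]),np.linalg.norm(k[0]-k[1]))
q=[ray(t,(125+x/4.5,180+y/4.5),.012,1) for x,y in [(148,65),(262,72),(214,498),(100,490)]]
print('mat',np.round(q,4),np.mean(q,0))
E
```

```text
[[ 0.     0.219 -0.976]
 [-0.    -0.976 -0.219]
 [-1.     0.    -0.   ]] 1.2
can [0.5635 0.0749 0.109 ]
can [ 0.541  -0.1228  0.109 ]
can [ 0.4983 -0.0316  0.109 ]
scene [[318.2 127.8]
 [323.2 130.4]
 [343.9 140.1]
 [305.  142. ]
 [317.6 148.8]
 [367.6 151.7]
 [327.1 153.3]
 [341.2 160.6]
 [351.7 166. ]]
top [[150.2 207.3]
 [183.4 210.9]
 [146.  240.2]
 [179.5 243.3]
 [141.8 273.3]
 [175.4 277.2]]
0.02 [[0.568, 0.35], [0.558, 0.264], [0.483, 0.359], [0.475, 0.272], [0.398, 0.367], [0.389, 0.281]]
0.03 [[0.567, 0.347], [0.558, 0.261], [0.483, 0.355], [0.475, 0.269], [0.399, 0.364], [0.39, 0.278]]
0.04 [[0.566, 0.343], [0.557, 0.258], [0.483, 0.352], [0.475, 0.267], [0.4, 0.36], [0.391, 0.275]]
[[ 0.627  -0.2989  0.066 ]
 [ 0.6267 -0.3899  0.066 ]
 [ 0.3635 -0.3889  0.066 ]
 [ 0.3632 -0.2937  0.066 ]] [ 0.49510718 -0.34283062  0.066     ] 0.26384467282912866 0.09095077817736556
mat [[0.602  0.3336 0.012 ]
 [0.5978 0.2669 0.012 ]
 [0.354  0.2896 0.012 ]
 [0.3583 0.3551 0.012 ]] [0.4780387  0.31130789 0.012     ]
```

Emit:
apply_moves --pt "60 0 -436 -501 0 0 0" --pt "60 0 -436 -501 0 0 0" --pt "60 0 -436 -501 0 0 0" --pt "60 0 -436 -501 0 0 0" --pt "60 0 -436 -501 0 0 0" --pt "60 0 -436 -501 0 0 0" --pt "60 0 -436 -501 0 0 0" --pt "60 0 -436 -501 0 0 0" --pt "60 0 -436 -501 0 0 0" --pt "60 0 -436 -501 0 0 0" --pt "60 0 -436 -501 0 0 0" --pt "60 0 -436 -501 0 0 0" --pt "60 0 -436 -501 0 0 0" --pt "60 0 -436 -501 0 0 0" --pt "60 0 -436 -501 0 0 0" --pt "60 0 -436 -501 0 0 0" --pt "60 0 -436 -501 0 0 0"

```text
clock: 2.9
tcp_pos: [0.5402, -0.1257, 0.2312]
orientation: [2.105, 0.229, -2.107]
contact_force: [0.6, 0.2, -0.1]
grip_width: 0.0601
```

```bash
cat >> h.py <<'E'
def wrist(name=None):
    o=r.get_obs();f=grab_frame('wrist');f['obs']=o
    if name: save(f,name)
    return f
def shift(o,tgt):
    M=R.from_rotvec(o['orientation']).as_matrix()
    return np.round(1000*M.T@(np.array(tgt)-o['tcp_pos']),1)
E
python3 - <<'E'
from h import *
f=wrist('w1.png');o=f['obs'];print(o['clock'],o['tcp_pos'],o['orientation'],o['joints'],o['contact_force'],o['grip_width'])
print(f['T_tool_cam'],f['mtx'])
for d in pinpoint('canister_b','wrist')[:3]: print(d,ray(f,d['point'],.004))
E
```

```text
2.9 [ 0.5401797  -0.12565385  0.23120484] [ 2.10515025  0.22920961 -2.10691798] [ 0.3643055   0.2987295  -0.30286015  1.82962908  0.10381102  1.02913594
 -1.33272284] [ 0.61277679  0.17778465 -0.07846336] 0.06012107655892082
[[ 4.00839381e-04 -2.94677836e-01  9.55596574e-01 -1.42179907e-01]
 [ 9.99999783e-01  6.17074868e-04 -2.29177263e-04 -1.18855068e-04]
 [-5.22141170e-04  9.55596459e-01  2.94678020e-01 -7.55139528e-02]
 [ 0.00000000e+00  0.00000000e+00  0.00000000e+00  1.00000000e+00]] [[330.6176499    0.         281.75663605]
 [  0.         330.6176499  212.61144338]
 [  0.           0.           1.        ]]
{'point': [0.5009, 0.4269], 'confidence': 0.88} [ 0.54076689 -0.12401829  0.004     ]
{'point': [0.1805, 0.2748], 'confidence': 0.81} [0.56701714 0.07866089 0.004     ]
{'point': [0.3486, 0.4695], 'confidence': 0.63} [ 0.49905287 -0.03255956  0.004     ]
```

View pics/w1.png

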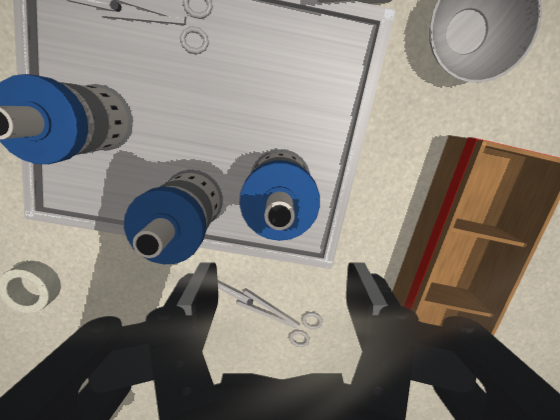

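Run:
```python
from h import *
f=wrist();o=f['obs']
print(ray(f,(279.5,215),.143,1),ray(f,(280,200.5),.109,1))
print(o['contact_force'],shift(o,[.5405,-.124,.112]))
for i in range(3):
    grab_frame('wrist');print(r.get_obs()['contact_force'],r.get_obs()['moment'])
```

```text
[ 0.54249548 -0.12310418  0.143     ] [ 0.54431625 -0.12290911  0.109     ]
[-0.2199772   0.15615547 -0.3246278 ] [119.3  -1.4  -0.5]
[-1.11729391  0.65940091  0.11078925] [-0.02386381 -0.01328882  0.00247363]
[ 0.42978879  0.76042506 -0.20995624] [ 0.02082291 -0.00877308  0.01508817]
[-0.96934403  0.45210336  0.32497882] [-0.02879737  0.05181242  0.06016294]
```

Emit:
apply_moves --pt "60 40 -2 -2.3 0 0 0" --pt "60 80 -2 -2.3 0 0 0" --pt "60 105 -2 -2.3 0 0 0" --pt "60 118 -2 -2.3 0 0 0" --pt "60 118 -2 -2.3 0 0 0" --pt "60 118 -2 -2.3 0 0 0" --force 60

```text
clock: 3.8
tcp_pos: [0.5438, -0.1212, 0.1143]
orientation: [2.106, 0.233, -2.103]
contact_force: [0.1, 0.3, 0.0]
grip_width: 0.0604
```

```bash
cat >> h.py <<'E'
def feel(n=20):
    A=[]
    for i in range(n):
        grab_frame('top');o=r.get_obs();A.append(np.r_[o['contact_force'],o['tau'],o['tcp_pos'],o['joints']])
    A=np.array(A);print('F',A[:,:3].mean(0).round(3),'sd',A[:,:3].std(0).round(2),'tau',A[:,3:10].mean(0).round(3),'sd',A[:,3:10].std(0).round(3),'tcp',A[:,10:13].mean(0).round(4),o['grip_width'],o['clock'])
    return A
E
python3 -c "
from h import *
np.save('b0',feel(12)); f=wrist('w2.png')"
```

```text
F [ 0.181  0.12  -0.123] sd [0.32 0.36 0.47] tau [ 0.0000e+00 -5.0793e+01 -2.3800e+00 -2.2029e+01  1.0000e-02  1.0000e-03
  1.0000e-03] sd [0.005 0.373 0.028 0.158 0.001 0.008 0.001] tcp [ 0.5436 -0.1211  0.1142] 0.06015395797540962 4.4
```

View pics/w2.png

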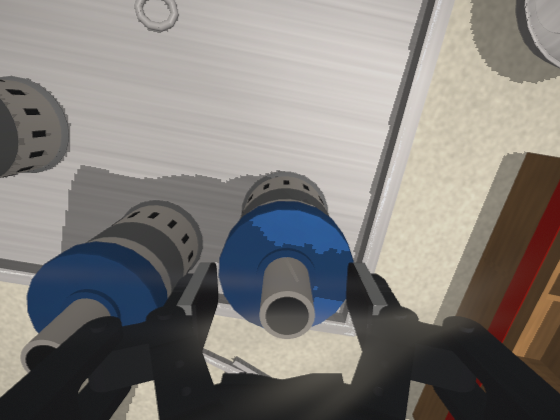

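Emit:
apply_moves --pt "60 0 2 1.5 0 0 0" --pt "10 0 2 1.5 0 0 0" --pt "10 0 2 1.5 0 0 0" --pt "10 0 2 1.5 0 0 0" --pt "10 0 2 1.5 0 0 0" --pt "10 0 2 1.5 0 0 0" --pt "10 -4 2 1.5 0 0 0" --pt "10 -10 2 1.5 0 0 0" --pt "10 -14 2 1.5 0 0 0" --pt "10 -16 2 1.5 0 0 0" --pt "10 -16 2 1.5 0 0 0" --pt "10 -16 2 1.5 0 0 0"

```text
clock: 5.65
tcp_pos: [0.5419, -0.1234, 0.1292]
orientation: [2.105, 0.233, -2.105]
contact_force: [-0.3, -0.3, -5.8]
grip_width: 0.0201
```

```bash
python3 -c "
from h import *
np.save('b1',feel(20)); f=wrist('w3.png')"
```

```text
F [-0.083 -0.108 -5.52 ] sd [0.38 0.47 0.44] tau [ 1.0000e-03 -5.3239e+01 -2.5560e+00 -2.4588e+01  1.2000e-02  4.0000e-03
 -0.0000e+00] sd [0.002 0.051 0.004 0.025 0.    0.002 0.   ] tcp [ 0.5419 -0.1233  0.1292] 0.02016715361107004 6.65
```

View pics/w3.png

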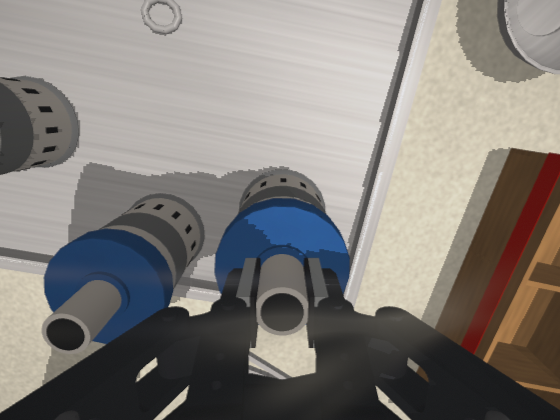

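Emit:
apply_moves --pt "10 -15 0 0 0 0 0" --pt "10 -40 0 0 0 0 0" --pt "10 -70 10 0 0 0 0" --pt "10 -90 35 2 0 0 0" --pt "10 -100 70 4 0 0 0" --pt "10 -100 110 5 0 0 0" --pt "10 -100 150 7 0 0 0" --pt "10 -100 185 8 0 0 0" --pt "10 -100 210 9 0 0 0" --pt "10 -100 220 10 0 0 0" --pt "10 -100 223 10 0 0 0" --pt "10 -100 223 10 0 0 0" --pt "10 -100 223 10 0 0 0"

```text
clock: 8.0
tcp_pos: [0.5814, -0.3409, 0.2293]
orientation: [2.104, 0.237, -2.104]
contact_force: [0.2, 0.6, -5.1]
grip_width: 0.0207
```

Run:
```python
from h import *
f=wrist('w4.png');o=f['obs'];print(o['clock'],o['tcp_pos'],o['contact_force'],o['joints'])
for d in pinpoint('cell_1','wrist')[:4]: print(d,ray(f,d['point'],.005))
t=grab_frame('top');save(t,'t4.png')
for d in pinpoint('cell_1','top')[:4]: print(d,ray(t,d['point'],.005))
```

```text
8.0 [ 0.58140545 -0.3409466   0.2292851 ] [ 0.16701156  0.58647045 -5.14792543] [ 0.5906176   0.48821495 -0.21708603  1.54620462  0.11119088  1.11994014
 -0.99819852]
{'point': [0.4425, 0.0612], 'confidence': 0.73} [ 0.72574989 -0.27320357  0.005     ]
{'point': [0.5077, 0.434], 'confidence': 0.6} [ 0.58033525 -0.34362525  0.005     ]
{'point': [0.742, 0.4779], 'confidence': 0.58} [ 0.58498349 -0.33638663  0.005     ]
{'point': [0.2939, 0.5795], 'confidence': 0.57} [0.47462287 0.31511403 0.005     ]
{'point': [0.7489, 0.5571], 'confidence': 0.55} [ 0.49898777 -0.34401418  0.005     ]
```

View pics/w4.png

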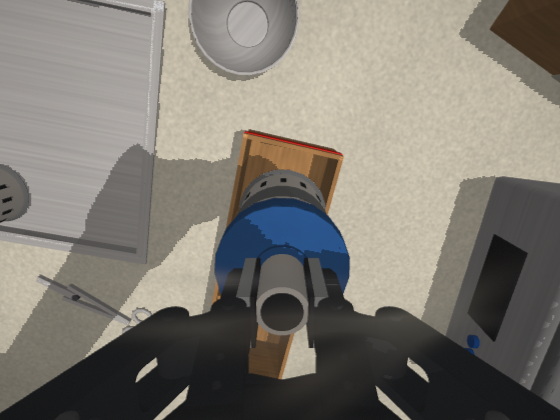

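View pics/t4.png

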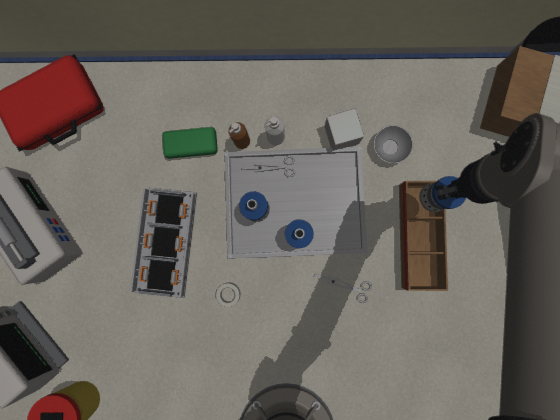

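Run:
```python
from h import *
f=wrist();print([ray(f,p,.066,1).round(4) for p in [(246,131),(343,154)]])
```

```text
[array([ 0.6308, -0.2976,  0.066 ]), array([ 0.6303, -0.3883,  0.066 ])]
```

Emit:
apply_moves --pt "10 15 2 0 0 0 0" --pt "10 40 2 0 0 0 0" --pt "10 65 2 0 0 0 0" --pt "10 85 2 0 0 0 0" --pt "10 98 2 0 0 0 0" --pt "10 106 2 0 0 0 0" --pt "10 110 2 0 0 0 0" --pt "10 112 2 0 0 0 0" --pt "10 113 2 0 0 0 0" --pt "10 114 2 0 0 0 0" --pt "10 114 2 0 0 0 0"

```text
clock: 9.35
tcp_pos: [0.5818, -0.3452, 0.1158]
orientation: [2.105, 0.233, -2.104]
contact_force: [0.1, -0.4, -6.2]
grip_width: 0.0204
```

Emit:
apply_moves --pt "10 0.7 -1 0 0 0 0" --pt "10 1.3 -1 0 0 0 0" --pt "10 1.9 -1 0 0 0 0" --pt "10 1.9 -1 0 0 0 0"

```text
clock: 9.75
tcp_pos: [0.5817, -0.3441, 0.1146]
orientation: [2.106, 0.233, -2.103]
contact_force: [-2.7, 2.1, 4.8]
grip_width: 0.0204
```

Emit:
apply_moves --pt "60 0 0 0 0 0 0" --pt "60 0 0 0 0 0 0" --pt "60 0 0 0 0 0 0" --pt "60 0 0 0 0 0 0" --pt "60 -30 0 0 0 0 0" --pt "60 -75 0 0 0 0 0" --pt "60 -110 -20 1 0 0 0" --pt "60 -115 -70 3 0 0 0" --pt "60 -115 -118 5 0 0 0" --pt "60 -115 -166 7 0 0 0" --pt "60 -115 -214 9 0 0 0" --pt "60 -115 -262 11 0 0 0" --pt "60 -115 -305 12 0 0 0" --pt "60 -115 -323 13 0 0 0" --pt "60 -115 -323 13 0 0 0" --pt "60 -115 -323 13 0 0 0"

```text
clock: 11.35
tcp_pos: [0.4981, -0.0322, 0.2286]
orientation: [2.105, 0.233, -2.104]
contact_force: [0.0, -0.5, -0.2]
grip_width: 0.06
```

Run:
```python
from h import *
f=wrist('w5.png');o=f['obs'];print(o['clock'],o['tcp_pos'],o['contact_force'],o['joints'])
t=grab_frame('top');save(t,'t5.png')
```

```text
11.35 [ 0.49808038 -0.03222682  0.22858623] [ 0.04877617 -0.5032579  -0.23024965] [ 0.2615462   0.21455736 -0.36812207  1.95085168  0.09245919  0.99159127
 -1.49925478]
```

View pics/w5.png

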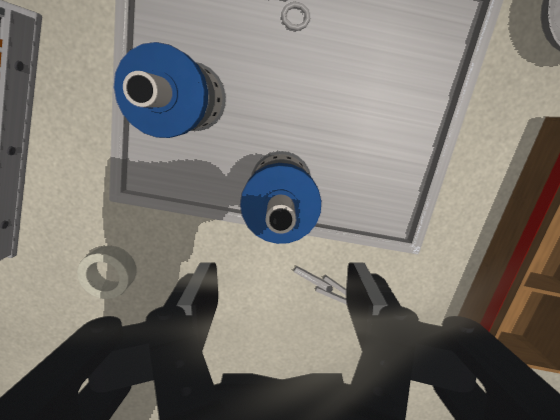

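View pics/t5.png

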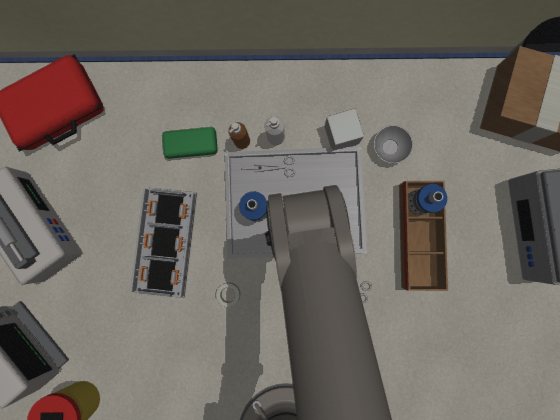

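Run:
```python
from h import *
f=wrist();o=f['obs']
p=ray(f,(281,218.5),.143,1);q=ray(f,(281,204),.109,1);print(p,q)
print(shift(o,[p[0],p[1],.114]), shift(o,[.4985,-.0316,.114]))
```

```text
[ 0.4989113 -0.0324727  0.143    ] [ 0.50024595 -0.03210417  0.109     ]
[114.4  -0.7  -0.9] [114.4  -1.7  -0.7]
```

Emit:
apply_moves --pt "60 40 -1 -0.8 0 0 0" --pt "60 80 -1 -0.8 0 0 0" --pt "60 102 -1 -0.8 0 0 0" --pt "60 114.5 -1 -0.8 0 0 0" --pt "60 114.5 -1 -0.8 0 0 0" --pt "10 114.5 -1 -0.8 0 0 0" --pt "10 114.5 -1 -0.8 0 0 0" --pt "10 114.5 -1 -0.8 0 0 0" --pt "10 114.5 -1 -0.8 0 0 0" --pt "10 114.5 -1 -0.8 0 0 0" --pt "10 110 -1 -0.8 0 0 0" --pt "10 104 -1 -0.8 0 0 0" --pt "10 100 -1 -0.8 0 0 0" --pt "10 98.5 -1 -0.8 0 0 0" --pt "10 98.5 -1 -0.8 0 0 0" --pt "10 98.5 -1 -0.8 0 0 0"

```text
clock: 13.1
tcp_pos: [0.4982, -0.0306, 0.1297]
orientation: [2.104, 0.233, -2.105]
contact_force: [-0.0, 0.5, -5.6]
grip_width: 0.0204
```

```bash
python3 -c "
from h import *
np.save('b2',feel(24)); f=wrist('w6.png')"
```

```text
F [-0.164 -0.084 -5.748] sd [0.51 0.49 0.46] tau [ 1.0000e-03 -4.6872e+01 -2.5930e+00 -2.3666e+01  1.1000e-02  1.2000e-02
 -0.0000e+00] sd [0.004 0.045 0.004 0.017 0.    0.002 0.   ] tcp [ 0.4984 -0.0306  0.1298] 0.020176880958871744 14.3
```

View pics/w6.png

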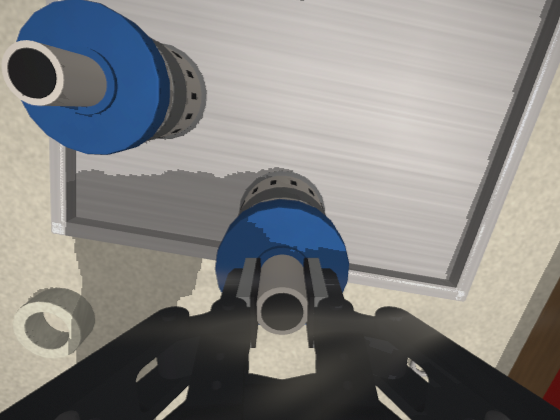

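Emit:
apply_moves --pt "10 -15 0 0 0 0 0" --pt "10 -45 0 0 0 0 0" --pt "10 -75 10 5 0 0 0" --pt "10 -93 32 17 0 0 0" --pt "10 -100 64 35 0 0 0" --pt "10 -100 100 54 0 0 0" --pt "10 -100 137 75 0 0 0" --pt "10 -100 174 95 0 0 0" --pt "10 -100 211 115 0 0 0" --pt "10 -100 245 133 0 0 0" --pt "10 -100 270 147 0 0 0" --pt "10 -100 282 153.5 0 0 0" --pt "10 -100 285 155 0 0 0" --pt "10 -100 285 155 0 0 0" --pt "10 -100 285 155 0 0 0"

```text
clock: 15.85
tcp_pos: [0.4105, -0.3407, 0.2298]
orientation: [2.104, 0.237, -2.103]
contact_force: [-0.2, 0.2, -5.2]
grip_width: 0.02
```

Run:
```python
from h import *
f=wrist('w7.png');o=f['obs'];print(o['clock'],o['tcp_pos'],o['contact_force'],o['joints'])
t=grab_frame('top');save(t,'t7.png')
```

```text
15.85 [ 0.41047264 -0.34069893  0.22978629] [-0.17931538  0.22873201 -5.18162993] [ 0.71222821  0.25432014 -0.16076424  1.8860953   0.04651739  1.00527524
 -0.81578521]
```

View pics/w7.png

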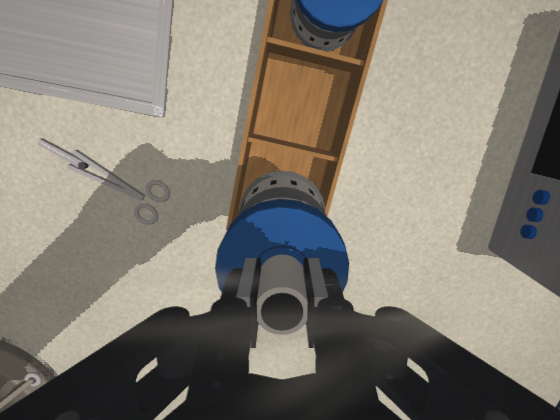

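View pics/t7.png

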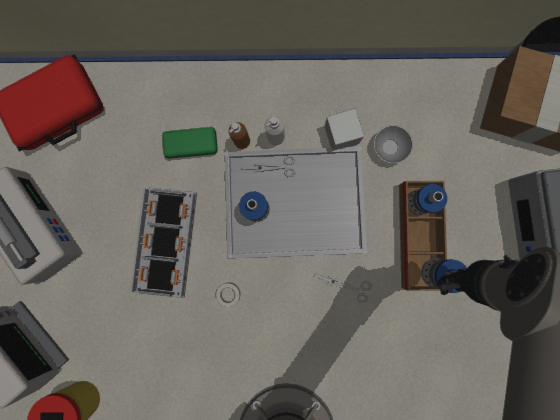

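Run:
```python
from h import *
f=wrist();o=f['obs']
for z in(.066,.06): print([ray(f,p,z,1).round(4)[:2] for p in [(269,42),(363,65),(249,140),(335,159),(244,139),(340,160)]])
print(shift(o,[.4095,-.343,.115]))
```

```text
[array([ 0.5351, -0.3013]), array([ 0.5356, -0.3831]), array([ 0.4526, -0.3006]), array([ 0.4534, -0.3813]), array([ 0.4525, -0.296 ]), array([ 0.4535, -0.386 ])]
[array([ 0.5361, -0.3009]), array([ 0.5366, -0.3843]), array([ 0.452 , -0.3001]), array([ 0.4528, -0.3824]), array([ 0.4519, -0.2954]), array([ 0.4529, -0.3872])]
[114.9   1.8   1.4]
```

Emit:
apply_moves --pt "10 15 0.5 0.8 0 0 0" --pt "10 40 0.5 0.8 0 0 0" --pt "10 65 0.5 0.8 0 0 0" --pt "10 85 0.5 0.8 0 0 0" --pt "10 98 0.5 0.8 0 0 0" --pt "10 106 0.5 0.8 0 0 0" --pt "10 110 0.5 0.8 0 0 0" --pt "10 112 0.5 0.8 0 0 0" --pt "10 113 0.5 0.8 0 0 0" --pt "10 114 0.5 0.8 0 0 0" --pt "10 114 0.5 0.8 0 0 0"

```text
clock: 17.1
tcp_pos: [0.4093, -0.3437, 0.1165]
orientation: [2.105, 0.232, -2.103]
contact_force: [-0.1, -0.5, -4.0]
grip_width: 0.0208
```

Emit:
apply_moves --pt "10 0.7 -0.5 0 0 0 0" --pt "10 1.4 -0.5 0 0 0 0" --pt "10 2 -0.5 0 0 0 0" --pt "10 2 -0.5 0 0 0 0"

```text
clock: 17.5
tcp_pos: [0.4097, -0.3439, 0.1164]
orientation: [2.106, 0.23, -2.102]
contact_force: [-4.4, 2.1, 14.7]
grip_width: 0.0202
```

Emit:
apply_moves --pt "60 0 0 0 0 0 0" --pt "60 0 0 0 0 0 0" --pt "60 0 0 0 0 0 0" --pt "60 0 0 0 0 0 0" --pt "60 -30 0 0 0 0 0" --pt "60 -75 0 0 0 0 0" --pt "60 -110 -15 -10 0 0 0" --pt "60 -114 -50 -32 0 0 0" --pt "60 -114 -90 -58 0 0 0" --pt "60 -114 -130 -84 0 0 0" --pt "60 -114 -170 -110 0 0 0" --pt "60 -114 -210 -136 0 0 0" --pt "60 -114 -250 -161 0 0 0" --pt "60 -114 -290 -187 0 0 0" --pt "60 -114 -330 -213 0 0 0" --pt "60 -114 -365 -236 0 0 0" --pt "60 -114 -375 -242 0 0 0" --pt "60 -114 -375 -242 0 0 0" --pt "60 -114 -375 -242 0 0 0"

```text
clock: 19.4
tcp_pos: [0.5625, 0.0745, 0.2275]
orientation: [2.104, 0.231, -2.106]
contact_force: [-0.5, -0.5, 0.6]
grip_width: 0.0597
```

Run:
```python
from h import *
f=wrist('w8.png');o=f['obs'];print(o['clock'],o['tcp_pos'],o['contact_force'],o['joints'])
t=grab_frame('top');save(t,'t8.png')
```

```text
19.4 [0.56246729 0.07451138 0.22750148] [-0.4514107  -0.47297505  0.56384988] [ 0.07809526  0.33453832 -0.39786584  1.79909283  0.14917531  1.03851497
 -1.72721585]
```

View pics/w8.png

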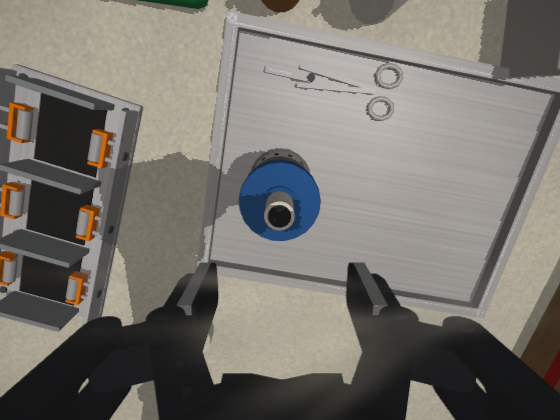

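View pics/t8.png

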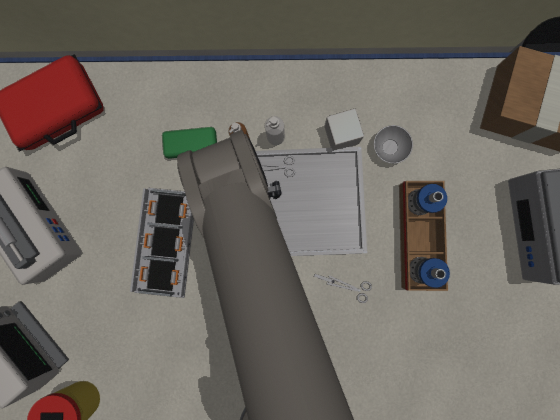

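Run:
```python
from h import *
f=wrist();o=f['obs']
p=ray(f,(279.8,216),.143,1);print(p,ray(f,(280,202),.109,1))
print(shift(o,[p[0],p[1],.114]))
# partitions tops and near forks of holder from this view
for p in [(20,122),(98,148),(10,201),(87,223),(6,269),(76,289)]: print([ray(f,p,z,1).round(4)[:2].tolist() for z in(.03,.04)])
```

```text
[0.56506988 0.07570228 0.143     ] [0.56616624 0.07594668 0.109     ]
[113.7  -1.6  -3. ]
[[0.5694, 0.3409], [0.5714, 0.3335]]
[[0.5604, 0.264], [0.5627, 0.2589]]
[[0.4839, 0.3522], [0.4884, 0.3445]]
[[0.4765, 0.2712], [0.4812, 0.2658]]
[[0.4007, 0.3583], [0.4076, 0.3504]]
[[0.3918, 0.2798], [0.399, 0.2742]]
```

Emit:
apply_moves --pt "60 40 -1.3 -2.4 0 0 0" --pt "60 80 -1.3 -2.4 0 0 0" --pt "60 102 -1.3 -2.4 0 0 0" --pt "60 114 -1.3 -2.4 0 0 0" --pt "60 114 -1.3 -2.4 0 0 0" --pt "10 114 -1.3 -2.4 0 0 0" --pt "10 114 -1.3 -2.4 0 0 0" --pt "10 114 -1.3 -2.4 0 0 0" --pt "10 114 -1.3 -2.4 0 0 0" --pt "10 114 -1.3 -2.4 0 0 0" --pt "10 109 -1.3 -2.4 0 0 0" --pt "10 103 -1.3 -2.4 0 0 0" --pt "10 99 -1.3 -2.4 0 0 0" --pt "10 97.5 -1.3 -2.4 0 0 0" --pt "10 97.5 -1.3 -2.4 0 0 0" --pt "10 97.5 -1.3 -2.4 0 0 0"

```text
clock: 21.15
tcp_pos: [0.5647, 0.0778, 0.1302]
orientation: [2.104, 0.233, -2.105]
contact_force: [-0.2, -0.6, -4.5]
grip_width: 0.0202
```

```bash
python3 -c "
from h import *
np.save('b3',feel(24)); f=wrist('w9.png')"
```

```text
F [ 0.068  0.02  -4.689] sd [0.44 0.46 0.57] tau [ 0.0000e+00 -5.4337e+01 -3.9320e+00 -2.4649e+01  1.1000e-02  9.0000e-03
 -0.0000e+00] sd [0.002 0.048 0.006 0.018 0.    0.002 0.   ] tcp [0.5648 0.0779 0.1303] 0.020342101021241198 22.35
```

View pics/w9.png

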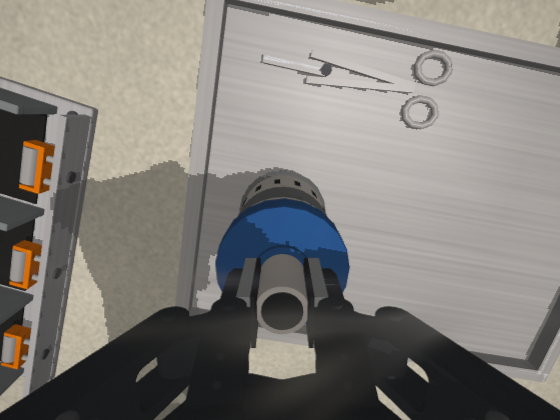

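```bash
python3 -c "
from h import *
np.save('b4',feel(30))"
```

```text
F [ 0.026  0.073 -4.646] sd [0.56 0.5  0.57] tau [ 0.0000e+00 -5.4325e+01 -3.9300e+00 -2.4650e+01  1.1000e-02  9.0000e-03
  0.0000e+00] sd [0.001 0.001 0.    0.    0.    0.    0.   ] tcp [0.5649 0.0779 0.1304] 0.02054596292763888 23.9
```

Emit:
apply_moves --pt "10 5 0 0 0 0 0" --pt "10 10 0 0 0 0 0" --pt "10 13 0 0 0 0 0" --pt "10 15 0 0 0 0 0" --pt "10 16 0 0 0 0 0" --pt "10 16 0 0 0 0 0" --pt "60 16 0 0 0 0 0" --pt "60 16 0 0 0 0 0" --pt "60 16 0 0 0 0 0" --pt "60 10 0 0 0 0 0" --pt "60 3 0 0 0 0 0" --pt "60 0 0 0 0 0 0" --pt "60 0 0 0 0 0 0" --pt "60 0 0 0 0 0 0" --pt "60 0 0 0 0 0 0"

```text
clock: 25.4
tcp_pos: [0.5647, 0.0778, 0.1302]
orientation: [2.104, 0.233, -2.105]
contact_force: [0.1, -0.2, 0.9]
grip_width: 0.0598
```

```bash
python3 -c "
from h import *
A=feel(44);np.save('b5',A)
L=np.vstack([np.load('b3.npy'),np.load('b4.npy')])
print((L.mean(0)-A.mean(0))[:10].round(3), (L[:,13:]-0).mean(0)-A[:,13:].mean(0))
print('kg',(A[:,2].mean()-L[:,2].mean())/9.81)
f=wrist('w10.png')"
```

```text
F [-0.029  0.076 -0.04 ] sd [0.41 0.49 0.47] tau [ 1.0000e-03 -5.1747e+01 -3.6600e+00 -2.3056e+01  1.0000e-02  1.0000e-03
 -0.0000e+00] sd [0.003 0.029 0.002 0.009 0.    0.001 0.   ] tcp [0.5649 0.0779 0.1304] 0.05986394885428001 27.6
[ 7.400e-02 -2.700e-02 -4.625e+00 -0.000e+00 -2.583e+00 -2.710e-01
 -1.594e+00  1.000e-03  8.000e-03  0.000e+00] [-5.68724508e-05 -7.60671112e-06  6.61671071e-05  3.14519625e-06
 -4.76978787e-05 -1.45478420e-05  3.44443804e-05]
kg 0.47144602511151107
```

View pics/w10.png

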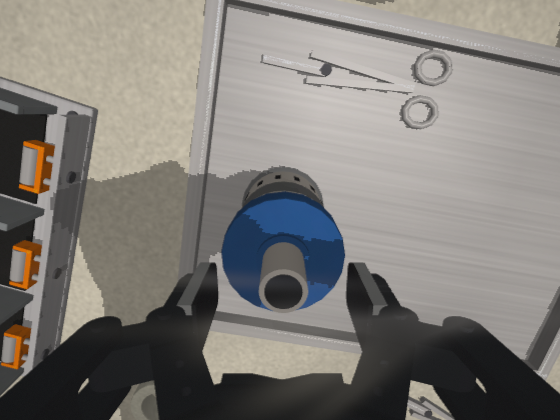

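Emit:
apply_moves --pt "60 8 -0.5 0 0 0 0" --pt "60 15.5 -0.5 0 0 0 0" --pt "60 15.5 -0.5 0 0 0 0" --pt "10 15.5 -0.5 0 0 0 0" --pt "10 15.5 -0.5 0 0 0 0" --pt "10 15.5 -0.5 0 0 0 0" --pt "10 15.5 -0.5 0 0 0 0" --pt "10 15.5 -0.5 0 0 0 0" --pt "10 8 -0.5 0 0 0 0" --pt "10 -10 -0.5 0 0 0 0" --pt "10 -40 -0.5 0 0 0 0" --pt "10 -75 -0.5 0 0 0 0" --pt "10 -105 -0.5 0 0 0 0" --pt "10 -125 -0.5 0 0 0 0" --pt "10 -132 -0.5 0 0 0 0" --pt "10 -132 -0.5 0 0 0 0"

```text
clock: 29.25
tcp_pos: [0.5647, 0.0785, 0.2628]
orientation: [2.105, 0.233, -2.104]
contact_force: [0.5, 0.0, -5.0]
grip_width: 0.0203
```

Emit:
apply_moves --pt "10 0 10 4 0 0 0" --pt "10 0 32 13 0 0 0" --pt "10 0 65 26 0 0 0" --pt "10 0 105 42 0 0 0" --pt "10 0 145 59 0 0 0" --pt "10 0 185 75 0 0 0" --pt "10 0 225 91 0 0 0" --pt "10 0 265 107 0 0 0" --pt "10 0 305 123 0 0 0" --pt "10 0 342 138 0 0 0" --pt "10 0 372 150 0 0 0" --pt "10 0 390 158 0 0 0" --pt "10 0 395 160 0 0 0" --pt "10 0 395 160 0 0 0" --pt "10 0 395 160 0 0 0"

```text
clock: 30.75
tcp_pos: [0.4952, -0.3403, 0.2616]
orientation: [2.104, 0.237, -2.105]
contact_force: [0.7, 0.4, -4.3]
grip_width: 0.0203
```

Run:
```python
from h import *
f=wrist('w11.png');o=f['obs'];print(o['clock'],o['tcp_pos'],o['contact_force'],o['joints'])
print(shift(o,[.4955,-.3425,.115]))
t=grab_frame('top');save(t,'t11.png')
```

```text
30.75 [ 0.49523257 -0.34033939  0.26157405] [ 0.70589099  0.41234924 -4.28806845] [ 0.6496826   0.33901373 -0.1930348   1.69312197  0.06974237  1.11796075
 -0.91158201]
[1.466e+02 2.500e+00 1.000e-01]
```

View pics/w11.png

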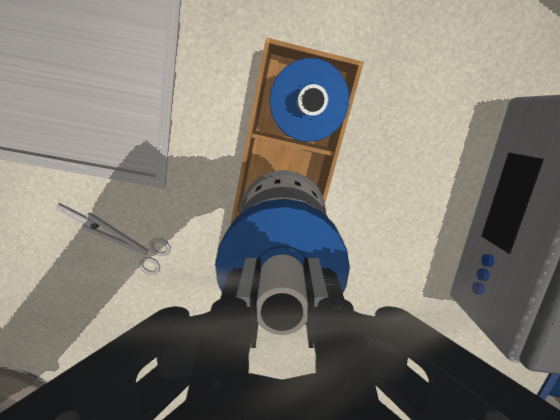

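View pics/t11.png

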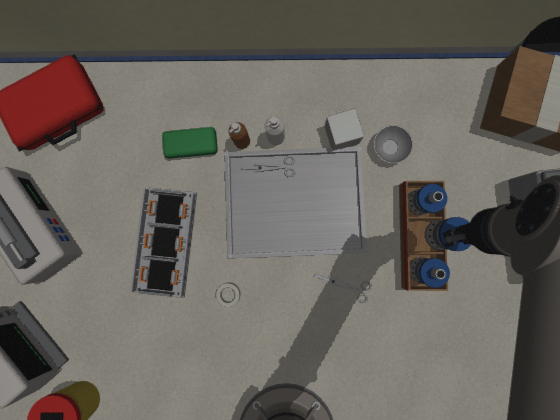

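Emit:
apply_moves --pt "10 12 0.5 0.5 0 0 0" --pt "10 37 0.5 0.5 0 0 0" --pt "10 65 0.5 0.5 0 0 0" --pt "10 92 0.5 0.5 0 0 0" --pt "10 113 0.5 0.5 0 0 0" --pt "10 128 0.5 0.5 0 0 0" --pt "10 137 0.5 0.5 0 0 0" --pt "10 141 0.5 0.5 0 0 0" --pt "10 143 0.5 0.5 0 0 0" --pt "10 144 0.5 0.5 0 0 0" --pt "10 144 0.5 0.5 0 0 0"

```text
clock: 31.95
tcp_pos: [0.4952, -0.343, 0.1191]
orientation: [2.105, 0.232, -2.103]
contact_force: [-0.2, -0.7, -4.2]
grip_width: 0.0202
```

Emit:
apply_moves --pt "10 1 -0.3 0 0 0 0" --pt "10 2 -0.3 0 0 0 0" --pt "10 2.6 -0.3 0 0 0 0" --pt "10 2.6 -0.3 0 0 0 0"

```text
clock: 32.35
tcp_pos: [0.495, -0.3426, 0.1162]
orientation: [2.105, 0.233, -2.104]
contact_force: [-0.6, -0.1, -1.8]
grip_width: 0.0202
```

Touching lightly; a little more, then release and back off up.

Emit:
apply_moves --pt "10 0.5 0 0 0 0 0" --pt "10 0.5 0 0 0 0 0" --pt "60 0.5 0 0 0 0 0" --pt "60 0.5 0 0 0 0 0" --pt "60 0.5 0 0 0 0 0" --pt "60 0.5 0 0 0 0 0" --pt "60 -30 0 0 0 0 0" --pt "60 -75 0 0 0 0 0" --pt "60 -120 0 0 0 0 0" --pt "60 -150 -40 0 0 0 0" --pt "60 -150 -90 0 0 0 0" --pt "60 -150 -140 0 0 0 0" --pt "60 -150 -190 0 0 0 0" --pt "60 -150 -240 0 0 0 0" --pt "60 -150 -240 0 0 0 0" --pt "60 -150 -240 0 0 0 0"

```text
clock: 33.95
tcp_pos: [0.4422, -0.1074, 0.2662]
orientation: [2.104, 0.235, -2.102]
contact_force: [0.0, -0.2, -0.0]
grip_width: 0.0598
```

Run:
```python
from h import *
o=r.get_obs();print(o['clock'],o['tcp_pos'],o['contact_force'])
t=grab_frame('top');save(t,'t12.png');s=grab_frame('scene');save(s,'s12.png')
im=t['pixels'];hsv=cv2.cvtColor(im,cv2.COLOR_RGB2HSV)
m=cv2.inRange(hsv,(100,120,40),(125,255,255));m[:,:395]=0;m[:,460:]=0;m[:175]=0;m[300:]=0
n,l,st,c=cv2.connectedComponentsWithStats(m)
for i in range(1,n):
    if st[i,4]>100: print(c[i],ray(t,c[i],.110,1))
```

```text
33.95 [ 0.44215165 -0.10741203  0.26615698] [ 0.04422286 -0.15129587 -0.02028062]
[430.83883495 198.05631068] [ 0.58060948 -0.34030274  0.11      ]
[431.7164751  235.20689655] [ 0.4940004  -0.33980646  0.11      ]
[434.94323144 271.9628821 ] [ 0.40955671 -0.34470853  0.11      ]
```

View pics/t12.png

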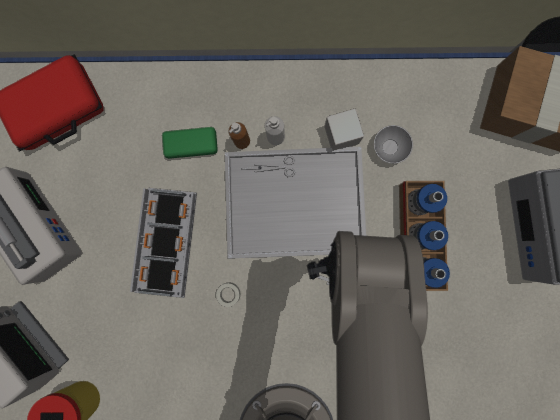

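View pics/s12.png

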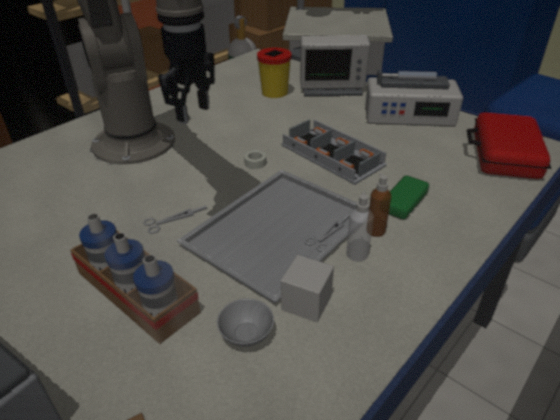

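```bash
python3 -c "
from h import *
print(r.hand_in(), r.get_obs()['clock'])"
```

```text
the job is handed in; nothing more can be done
the job is handed in; nothing more can be done
```

All three canisters weighed over 440 g, so I stood each one upright in its own cell of the red-taped carton. Nothing went into the clip holder.

| Taken | Place in tray (x, y, m) | Weight | Cell (x, m) |
|---|---|---|---|
| First | 0.54, -0.12 | about 550 g | 0.58 |
| Second | 0.50, -0.03 | about 575 g | 0.41 |
| Third | 0.565, 0.076 | about 472 g | 0.495 |

- **Closest call:** the third was nearest the limit, so I set it back down and weighed it again against an empty reading at the same pose. The wrist force gave 471 g, and the joint torque gave about the same.
- **Second canister's weight:** it has no empty reading of its own. I used the empty readings taken elsewhere, which stayed within about 0.15 N (15 g) of zero.
- **Final pictures:** the top and scene pictures show all three upright in their cells. Lid centres are within about 3 mm of the cell centres I measured, and the gripper is open and clear.
- **Other things:** I saw nothing else moved, though I did not measure each item.
- **Placing force:** I read up to about 20 N on a cell floor at the end of the moves (second canister), under the 30 N limit. I did not read the force during the moves or the short extra push before letting go of the third.
- **Carrying height and time:** the underside reached about 153 mm at most, under the 200 mm limit. The job took about 34 s of the 72 s allowed.

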